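# Dispense a grinding ball into the milling jar through a funnel

## Robot

A 6-joint arm with a two-finger parallel gripper is mounted at the origin on the work surface. World frame = base frame: x ahead of the robot, y to its left, z up, the work surface at z = 0. Lengths are in mm, angles in rad, forces in N, time in s.
With the tool pointing down it reaches from about 275 to 750 mm from the base axis. Payload 10.2 kg.
Tool frame: the origin (TCP) lies between the finger pads; the fingertips stand 11 mm ahead of it and the grasp point (between the pads) lies 8 mm behind it (ctrl.nose_length is the distance from the TCP to the fingertips, in mm); x points along the fingers, y is the direction in which the jaws open and shut, and the axes are right-handed (so a half turn about x gives the same grasp; the last joint's range is limited). The gripper opens to 85 mm and grips with 20 to 120 N. Pads are 22 mm wide; open, the fingers measure 114 mm over their backs; the gripper's body (76 mm by 85 mm) begins 54 mm behind the grasp point. The pads swing forward as they close: fully open they stand 13 mm farther back than shut.
Start: joints at [-1.339, 0.313, 1.498, -0, 1.331, -0.223], TCP at [230.612, -471.645, 242.294] pointing down, gripper open.
Joint ranges: [-2.94, 2.94], [-0.97, 2.17], [0.19, 2.56], [-1.23, 4.37], [0.02, 3.11], [-2.88, 2.88]. Speed limits (rad/s): [2.39, 2.39, 3.01, 3.14, 3.14, 3.14].

## Interface

Orientations are given as a unit quaternion [w, x, y, z].
In Python, from rig import ctrl, capture, ticket gives the robot as it stands.
- The arm moves only by the tool step_arm, never from a script. Its argument "commands" is a list of rows, each a list of 2 entries, a list of its own where there are three numbers: the shift along the world's x, y, z normalised to -1 to 1, where 1 is 0.04 m, then the turn about the world's z normalised to -1 to 1, where 1 is 180 degrees. A call has 1 to 5 rows; each row shifts and turns the commanded pose from where the row before left it; what a row does not reach is not made up. A row lasts 1/10 s, in which the tool goes at most 50 mm and 8.59 degrees, less where a joint would pass 70% of its speed; a pose out of reach is approached as far as the arm can. A call with a number of a shift or a turn outside -1 to 1 is refused whole. A call with a gripper value outside its range is refused whole. "gripper" is the closure, from -1 (fully open) to 1 (shut), so that 0 is half open, set as the call begins (left out, the last holds). The fingers move at their own pace and stop on an object; "force" is the grip in N (left out, the last holds). Time passes only in rows, so rows that do not move let the fingers close. It gives the time, the measured TCP pose, the force and the opening at its end, in the units of the state.
- ctrl.sense(): the state, without advancing time (a new reading comes with each control period).
- capture(name): name is "scene" or "top" or "wrist"; returns a dict with "image" (420x560x3 uint8, blue, green, red), "fov_y" (degrees; the focal length in pixels is half the picture's height over the tangent of half this angle, whatever the lens; pixels are square), "cx", "cy" (the principal point, pixels), "origin" and "orientation" of the camera in the world. Camera axes: x right, y down, z forward; pixel columns grow to the right and rows downward; lengths in mm; the calibration is good to about 2 mm. A picture is of the moment at which its call begins. There is no depth.
- ticket.finish_job(): hands the job in, once; it reports no verdict.
The state is a dict: "time_s": time; "joints": joint angles; "dq": joint speeds; "tau": joint torques, N m; "eef_pos": TCP position; "ee_rot": TCP orientation; "force": force on the tool from outside, world axes, zero at the start; "wrist_torque": the same for the moment, N m; "grip_width": opening from 0.0 (shut) to 1.0 (fully open).
Only numpy, scipy, OpenCV 4.12 (cv2) and the standard library are available. Lean on these libraries where they do the work, as an engineer would, in place of code of your own. Each camera call takes 0.05 s, during which the arm holds its last target.

## Task

Put the orange funnel upright into the neck of the clear jar that stands on the ball dispenser's base, so that it sits down on the jar's rim, and let go. Then push the dispenser's red paddle once, all the way in, so that one steel ball rolls down the chute and through the funnel into the jar, and let the paddle spring back out. Leave the funnel in the jar and the jar standing in its place, and leave the fossil specimens and the lidded jar around it where they are.

Things in the scene. Friction and masses are not known exactly. Their poses are not given: they have to be found in the camera images.
- dispenser: Ball dispenser, fixed: grey base plate (local x -60..110, y -235..65, 10 thick), green side plate (x -48..68, y 22..34, to z 202), clear square magazine of steel balls on the local z axis (25 x 25, z 202..249), slide under it, open steel chute 30 wide running down along local -y at x = 42. Origin: at table height under the magazine. Local x: the way the paddle is pushed; z up.
- slide_push (a point): Where to push: centre of the upright red paddle's face (44 wide along local y, 56 high, paddle 8 thick), which looks to local -x; 216 above the table, 26 below the paddle's top edge. Axes as the dispenser's. Moves with the slide. Free room in front of it; the magazine stands 77 behind it at rest and its top is 33 higher.
- slide (a joint): Travel of the sprung paddle and slide in m: 0 at rest (out), 0.040 fully in (pushed along local +x). About 2 N at the start, 8 N at the end. A ball drops only in the last 3 mm; each full push gives one ball. It springs back by itself.
- chute_lip (a point): Middle of the chute floor's lower end, 124 above the table, 39 short of the jar's axis; the chute's side walls rise 16 above it. Balls leave it along local -y into the funnel.
- nest (a point): Centre of the jar's place on the base plate, 10 above the table, inside a black rubber ring (inside diameter 76, 6 high). Axes as the dispenser's.
- jar: Clear plastic jar, loose, standing in the nest: body diameter 68, shoulder from 44 to 56, neck outside diameter 38, bore about 30, total height 70. Origin: centre of its underside; z up.
- jar_mouth (a point): Centre of the jar's mouth, at the top of the neck, 70 above the jar's underside.
- funnel: Orange funnel, loose, 54 high, round about z: stem outside diameter 24 from z 0 to 20, cone widening to 60 at z 38, upright rim band of diameter 60 from z 38 to 54 (grip across it from above). Origin: centre of the stem's lower end. Starts upright in its stand; seated in the jar its origin is about 47 above the jar's underside.
- funnel_stand: Wooden stand, fixed, holding the funnel: foot diameter 72, 6 thick, upright tube outside diameter 44, bore 30, top 55 above the table; the funnel's origin sits about 32 above the table. Origin: centre of its underside.
- ball1_center (a point): Centre of the steel ball (diameter 15) lying in the slide's pocket: the one that will be dispensed.
- ball2_center (a point): Centre of the next steel ball (diameter 15) in the magazine, which must stay in the dispenser.
- tray_a: Bystander: white card tray, 78 x 78 x 22, with one grey stone (to 31 high) in it. Origin: centre of its underside.
- tray_b: Bystander: white card tray, 78 x 78 x 22, with a bone-coloured and a brown stone (to 27 high). Origin: centre of its underside.
- vertebra: Bystander: brown fossil vertebra, spool shaped, diameter 72, 54 high. Origin: centre of its underside.
- sample_jar: Bystander: closed amber jar with a lid, diameter 60, 85 high. Origin: centre of its underside.
- ammonite: Bystander: round grey stone, diameter 72, 24 high, with a pale ammonite spiral on top. Origin: centre of its underside.

How it is judged (in metres and radians):
On the way, in this order (a step that is already met when the one before it is completed fails the run):
1. the funnel sits upright in the jar's neck, let go (z of funnel in the frame of jar between 0.04 and 0.053 m and horizontal distance between funnel and jar_mouth below 0.006 m and angle between funnel's own z axis and vertical below 0.12 rad and contact force between the fingers and funnel below 0.1 N), for 0.2 s.
2. the paddle is pushed fully in (value of joint slide above 0.037 m), for 0.05 s.
At the end, for the whole second after the job is handed in: Ball 1 lies in the jar, ball 2 still in the dispenser; the funnel rests in the neck (within 6 mm of its axis, lower end 40 to 53 mm above the jar's underside, tilt under 0.12 rad); the jar stands (tilt under 0.08 rad) within 10 mm of its nest's centre; paddle back within 4 mm of rest (z of funnel in the frame of jar between 0.04 and 0.053 m and horizontal distance between funnel and jar_mouth below 0.006 m and angle between funnel's own z axis and vertical below 0.12 rad and z of ball1_center in the frame of jar between 0 and 0.03 m and horizontal distance between ball1_center and jar below 0.034 m and z of ball2_center in the frame of dispenser above 0.185 m and horizontal distance between jar and nest below 0.01 m and angle between jar's own z axis and vertical below 0.08 rad and value of joint slide below 0.004 m and linear speed of each of funnel, jar below 0.02 m/s); the robot touches nothing.
It fails at once if a second ball is dispensed (z of ball2_center in the frame of dispenser below 0.17 m).
It fails at once if the jar is tipped over (angle between jar's own z axis and vertical above 0.5 rad).
It fails at once if a bystander is moved more than 30 mm (distance of any of tray_a, tray_b, vertebra, sample_jar, ammonite from where it was at the start of the episode above 0.03 m).
It also fails if it takes over 61 s, if anything falls off the work surface, if the arm or the gripper's body presses on something with over 40 N, if the wrist force passes 120 N, or if a joint passes its speed limit or range.

## Working session

There is one attempt and no reset: what is moved stays moved. The work goes in short steps, Python scripts to look and compute and a tool call to move; the robot and the scene stay as the last step left them, time stands still between calls to the robot, and variables do not carry over. Pictures are saved under pics/ and viewed, and the job is handed in when it is done.

Besides the shell and the picture viewer there is one more tool, called after "Request:" as a command line: name --argument value ..., lists and objects as JSON in quotes. step_arm: Moves the arm, as the interface text tells. Its arguments: {"type":"object","properties":{"commands":{"type":"array","items":{"type":"array"}},"gripper":{"type":"number"},"force":{"type":"number"}},"required":["commands"]}

```bash
mkdir -p pics; ls; cat > h.py <<'E'
import numpy as np, cv2, json
from scipy.spatial.transform import Rotation as R
def snap(cap,name,fn):
    d=cap(name); cv2.imwrite(f'pics/{fn}.png',d['image']); 
    np.save(f'pics/{fn}.npy',d,allow_pickle=True); return d
def load(fn): return np.load(f'pics/{fn}.npy',allow_pickle=True).item()
def rot(d):
    q=np.array(d['orientation'],float)
    return R.from_quat([q[1],q[2],q[3],q[0]]).as_matrix() if q.size==4 else q.reshape(3,3)
def ray(d,u,v):
    f=d['image'].shape[0]/2/np.tan(np.radians(d['fov_y'])/2)
    r=rot(d)@np.array([(u-d['cx'])/f,(v-d['cy'])/f,1.]); return np.array(d['origin'],float),r/np.linalg.norm(r)
def onz(d,u,v,z):
    o,r=ray(d,u,v); return o+r*(z-o[2])/r[2]
def proj(d,p):
    f=d['image'].shape[0]/2/np.tan(np.radians(d['fov_y'])/2)
    c=rot(d).T@(np.array(p,float)-np.array(d['origin'])); return c[0]/c[2]*f+d['cx'],c[1]/c[2]*f+d['cy']
def tri(a,b):
    (o1,r1),(o2,r2)=a,b
    s=np.linalg.lstsq(np.c_[r1,-r2],o2-o1,rcond=None)[0]; p,q=o1+s[0]*r1,o2+s[1]*r2
    return (p+q)/2,np.linalg.norm(p-q)
E
python3 - <<'E'
from rig import ctrl,capture,ticket
from h import *
for n in ['scene','top','wrist']:
    d=snap(capture,n,n+'0'); print(n,d['fov_y'],d['cx'],d['cy'],d['origin'],d['orientation'])
print(ctrl.sense(),ctrl.nose_length)
E
```

```text
pics
scene 52.184247254782946 287.41404023910786 209.94288079309197 [1135.84778506  191.64317822  991.82347817] [-0.18321149  0.5818845   0.75479121 -0.24111037]
top 54.461729761449476 284.8593564417118 210.9737523590277 [ 437.92439994   20.51052029 1259.86984745] [-0.03409698  0.70763872 -0.70462106  0.03992481]
wrist 71.10699622166915 278.5667012201329 208.70286177165642 [ 291.55269073 -441.80115348  372.5548901 ] [ 0.11560511  0.84021218 -0.5248096  -0.07248337]
{'time_s': 0.15, 'joints': array([-1.33944539e+00,  3.13350608e-01,  1.49820335e+00,  2.43431454e-07,
        1.33100857e+00, -2.23423409e-01]), 'dq': array([ 6.39200446e-05, -1.38838949e-03, -1.00894015e-03,  1.56250337e-03,
        4.05047425e-04,  3.61317556e-04]), 'tau': array([ 1.08969696e-03, -4.12370932e+01, -2.59796298e+01, -1.75272116e-04,
        3.21350621e-03,  5.83718460e-06]), 'eef_pos': array([ 230.55102546, -471.4869936 ,  241.87392057]), 'ee_rot': array([-0.15906207, -0.68890361, -0.15974787,  0.68890616]), 'force': array([-0.06018336, -0.25321037,  0.33329871]), 'wrist_torque': array([-0.01919011,  0.06523083,  0.06446062]), 'grip_width': 1.0049651609074428} 11.0
```

View pics/scene0.png

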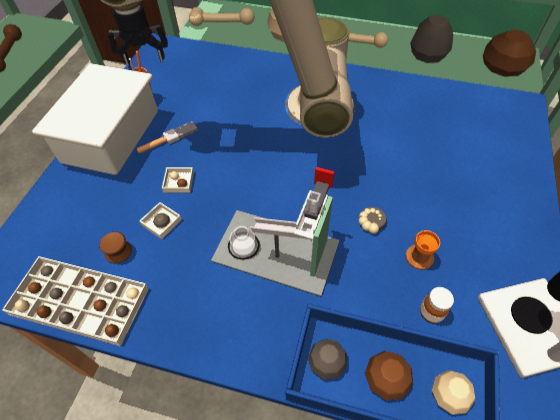

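View pics/top0.png

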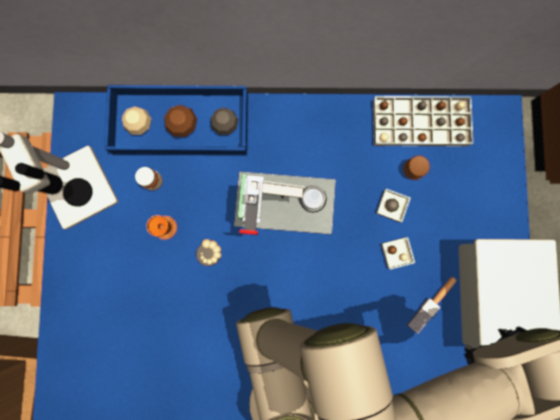

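View pics/wrist0.png

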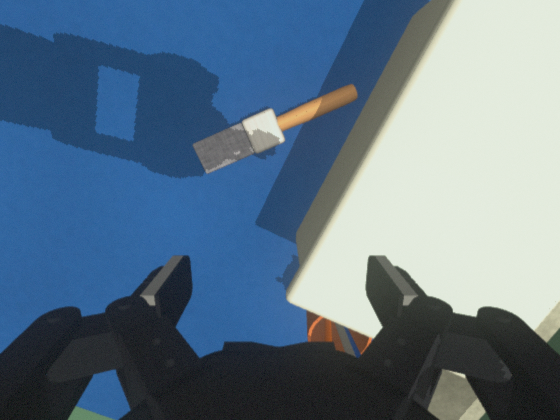

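The top view shows the funnel at about (160,227), the jar at (314,199), the red paddle at (249,232), and the base plate from (237,175) to (335,232). Next I'll measure these.

```bash
python3 - <<'E'
from h import *
for n in ['top0','scene0']:
    d=load(n); im=d['image']; hsv=cv2.cvtColor(im,cv2.COLOR_BGR2HSV)
    roi=(120,190,200,260) if n=='top0' else (400,445,222,275)
    m=cv2.inRange(hsv,(5,170,90),(18,255,255)); k=np.zeros_like(m); k[roi[2]:roi[3],roi[0]:roi[1]]=m[roi[2]:roi[3],roi[0]:roi[1]]
    ys,xs=np.nonzero(k); print(n,'orange bbox',xs.min(),xs.max(),ys.min(),ys.max())
    r=cv2.inRange(hsv,(0,190,90),(3,255,255))|cv2.inRange(hsv,(174,190,90),(180,255,255)); 
    nn,l,s,c=cv2.connectedComponentsWithStats(r)
    for i in range(1,nn):
        if s[i,4]>25: print('red',s[i],c[i])
    crop=[im[160:260,130:350],im[150:300,200:460]][n=='scene0']
    cv2.imwrite(f'pics/{n}_z.png',cv2.resize(crop,None,fx=3.0,fy=3.0,interpolation=cv2.INTER_CUBIC))
E
```

```text
top0 orange bbox 148 175 216 237
red [240 230  17   4  44] [248.45454545 231.81818182]
scene0 orange bbox 406 439 231 268
red [315 167  19  21 258] [323.86434109 175.79069767]
```

View pics/top0_z.png

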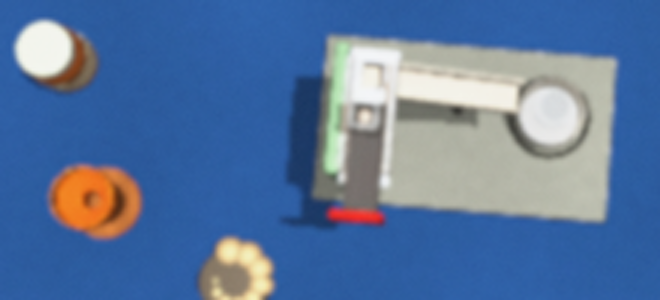

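View pics/scene0_z.png

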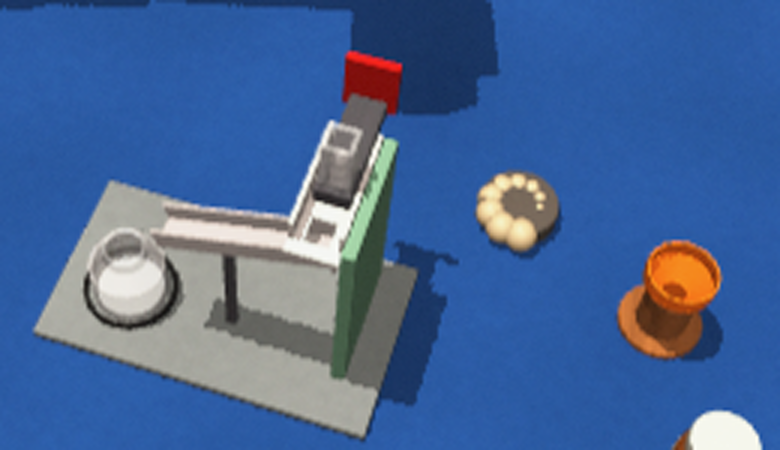

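```bash
python3 - <<'E'
from h import *
t=load('top0'); s=load('scene0')
T=lambda a,b:((a+.5)/3-.5+130,(b+.5)/3-.5+160)
S=lambda a,b:((a+.5)/3-.5+200,(b+.5)/3-.5+150)
L=np.array([[110,65],[110,-235],[-60,-235],[-60,65]],float)
def fit(P):
    lc,pc=L.mean(0),P.mean(0); a=L-lc;b=P-pc
    th=np.arctan2((a[:,0]*b[:,1]-a[:,1]*b[:,0]).sum(),(a*b).sum()); c,s_=np.cos(th),np.sin(th);M=np.array([[c,-s_],[s_,c]])
    o=pc-M@lc; print('yaw',th,np.degrees(th),'origin',o.round(1),'res',(P-(L@M.T+o)).round(1).tolist()); return M,o
Mt=fit(np.array([onz(t,*T(*p),10)[:2] for p in [(330,36),(617,60),(606,220),(312,198)]]))
Ms=fit(np.array([onz(s,*S(*p),10)[:2] for p in [(417,268),(110,180),(34,332),(365,438)][:]])) if 0 else None
# scene: determine order: far-from-robot = nearer to scene camera
Ms=fit(np.array([onz(s,*S(*p),10)[:2] for p in [(365,438),(34,332),(110,180),(417,268)]]))
print('funnel rim top',onz(t,*T(84,199),86).round(1),'scene',onz(s,*S(683,268),86).round(1), tri(ray(t,*T(84,199)),ray(s,*S(683,268))))
print('jar mouth scene',onz(s,*S(126,243),80).round(1),'top',onz(t,*T(550,112),80).round(1))
print('paddle top-mid top',onz(t,*T(356,211),242).round(1),'scene',onz(s,*S(374,56),242).round(1))
for n,(M,o) in (('t',Mt),('s',Ms)):
    for nm,p in (('paddle',(-77-12.5,0)),('lip',(42,-100)),('nest?',(42,-139))): print(n,nm,(M@np.array(p)+o).round(1))
# jar ring in top and scene at z=10..16
print('ring scene',onz(s,*S(131,286),13).round(1),'stand foot top',onz(t,*T(106,203),3),'scene',onz(s,*S(660,321),3))
# ammonite, sample_jar
print('ammonite',onz(t,*T(237,273),24).round(1),'samplejar',onz(t,*T(45,49),85).round(1))
E
```

```text
yaw -0.07730404534722832 -4.4291955376841115 origin [577.9  96.5] res [[-1.0, -1.4], [-1.5, 0.2], [2.2, -0.1], [0.3, 1.3]]
yaw -0.07373233770711629 -4.224551764251061 origin [578.6 100.4] res [[1.0, -0.3], [-0.4, 1.7], [-0.2, 0.9], [-0.3, -2.4]]
funnel rim top [516.2 376.4  86. ] scene [515.4 380.5  86. ] (array([515.99153313, 378.48575109,  86.02195654]), np.float64(3.9757666151735607))
jar mouth scene [604.7 -71.9  80. ] top [603.4 -71.   80. ]
paddle top-mid top [496.8 103.2 242. ] scene [489.6 105.4 242. ]
t paddle [488.6 103.4]
t lip [612.   -6.5]
t nest? [609.  -45.3]
s paddle [489.4 107. ]
s lip [613.2  -2.4]
s nest? [610.3 -41.3]
ring scene [607.2 -72.8  13. ] stand foot top [517.71962769 378.94507164   3.        ] scene [518.41023841 382.4034071    3.        ]
ammonite [446.7 239.4  24. ] samplejar [661.9 419.8  85. ]
```

```bash
python3 - <<'E'
from h import *
q=[-0.15906207, -0.68890361, -0.15974787,  0.68890616]
M=R.from_quat([q[1],q[2],q[3],q[0]]).as_matrix(); print(M.round(3)); y=M[:,1]; print('jaw yaw',np.degrees(np.arctan2(y[1],y[0])))
d=load('wrist0'); off=np.array(d['origin'])-[230.55,-471.49,241.87]; print('cam off tool',M.T@off, 'cam z axis',rot(d)[:,2])
E
```

```text
[[-0.     0.439 -0.898]
 [ 0.001 -0.898 -0.439]
 [-1.    -0.001 -0.   ]]
jaw yaw -63.943347043414136
cam off tool [-1.30670352e+02  1.15268102e-03 -6.78716110e+01] cam z axis [-0.24314416 -0.1181857  -0.96276324]
```

Request:
step_arm --commands '[[[0, 0, 1], 0], [[0, 0, 1], 0], [[0.5, 0.9, 0.5], 0]]' --gripper -1

```text
time_s: 0.45
eef_pos: [249.5, -437.7, 344.4]
ee_rot: [-0.159, -0.689, -0.157, 0.689]
force: [0.3, 1.5, 0.1]
grip_width: 0.997
```

Request:
step_arm --commands '[[[0.4, 0.9, 0], 0.0475], [[0.4, 0.9, 0], 0.0475], [[0.4, 0.9, 0], 0.0475], [[0.4, 0.9, 0], 0.0475], [[0.4, 0.9, 0], 0.0475]]'

```text
time_s: 0.95
eef_pos: [330.9, -254.1, 342.2]
ee_rot: [0.401, 0.582, 0.401, -0.582]
force: [1.5, 0.4, 0.9]
grip_width: 1.001
```

Request:
step_arm --commands '[[[0.4, 0.9, 0], 0.0475], [[0.4, 0.9, 0], 0.0475], [[0.4, 0.9, 0], 0], [[0.4, 0.9, 0], 0], [[0.2, 0.9, 0], 0]]'

```text
time_s: 1.45
eef_pos: [403.1, -74.0, 342.1]
ee_rot: [-0.482, -0.517, -0.482, 0.517]
force: [0.6, -0.2, -0.6]
grip_width: 0.999
```

Request:
step_arm --commands '[[[0.2, 0.9, 0], 0], [[0.2, 0.9, 0], 0], [[0.2, 0.9, 0], 0], [[0.2, 0.9, 0], 0], [[0.2, 0.9, 0], 0]]'

```text
time_s: 1.95
eef_pos: [442.6, 106.0, 342.2]
ee_rot: [-0.482, -0.517, -0.482, 0.518]
force: [0.0, -0.5, 0.0]
grip_width: 1.002
```

Request:
step_arm --commands '[[[0.25, 0.95, 0], 0], [[0.25, 0.95, 0], 0], [[0.25, 0.95, 0], 0], [[0.25, 0.95, 0], 0], [[0.25, 0.95, 0], 0]]'

```text
time_s: 2.45
eef_pos: [492.7, 296.1, 342.0]
ee_rot: [-0.482, -0.517, -0.482, 0.518]
force: [0.4, -0.1, -0.5]
grip_width: 0.998
```

Request:
step_arm --commands '[[[0.25, 0.95, -0.5], 0], [[0.25, 0.9, -1], 0], [[0, 0, -0.5], 0], [[0, 0, 0], 0]]'

```text
time_s: 2.85
eef_pos: [510.7, 365.4, 261.9]
ee_rot: [-0.481, -0.515, -0.483, 0.52]
force: [-0.2, -0.6, -0.2]
grip_width: 1.001
```

```bash
python3 - <<'E'
from rig import ctrl,capture,ticket
from h import *
d=snap(capture,'wrist','wrist1'); print(d['origin'],ctrl.sense()['eef_pos'],proj(d,[516,378.5,86]))
E
```

```text
[515.59775343 433.95321582 392.37047953] [511.40815573 365.12107511 264.78428568] (np.float64(284.2409090964438), np.float64(179.25393820761516))
```

View pics/wrist1.png

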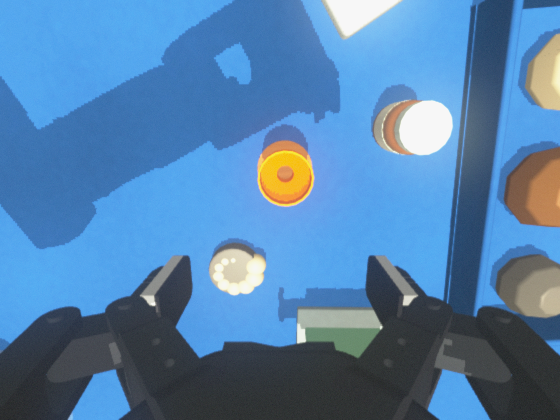

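The wrist view shows the funnel rim centred near (285,178), 55 px wide, close to the prediction of (284,179).

```bash
cat > rim.py <<'E'
from h import *
import sys
d=load(sys.argv[1]); z=float(sys.argv[2]); x0,x1,y0,y1=map(int,sys.argv[3:7])
hsv=cv2.cvtColor(d['image'],cv2.COLOR_BGR2HSV)[y0:y1,x0:x1]
m=cv2.inRange(hsv,(12,150,200),(32,255,255)); c=max(cv2.findContours(m,0,1)[0],key=cv2.contourArea)
print('bbox',cv2.boundingRect(c))
(u,v),ax,a=cv2.fitEllipse(cv2.convexHull(c)); u+=x0;v+=y0; p=onz(d,u,v,z)
f=210/np.tan(np.radians(d['fov_y'])/2); print('ell',u,v,ax,'diam mm',np.array(ax)/f*np.linalg.norm(p-d['origin']),'pt',p)
E
python3 rim.py wrist1 86 240 330 130 220
```

```text
bbox (18, 17, 55, 59)
ell 285.07204818725586 176.31472396850586 (54.75116729736328, 57.849308013916016) diam mm [57.91776173 61.19508685] pt [517.07677535 381.5560823   86.        ]
```

Request:
step_arm --commands '[[[0.14, 0.37, -0.5], 0], [[0, 0, -1], 0], [[0, 0, -1], 0], [[0, 0, -0.9], 0], [[0, 0, 0], 0]]'

```text
time_s: 3.4
eef_pos: [516.3, 378.7, 127.1]
ee_rot: [-0.481, -0.516, -0.482, 0.52]
force: [-0.3, 0.6, -0.2]
grip_width: 1.0
```

```bash
python3 - <<'E'
from rig import ctrl,capture,ticket
from h import *
d=snap(capture,'wrist','wrist2'); print(d['origin'],ctrl.sense()['eef_pos'],proj(d,[517,380,86]))
E
python3 rim.py wrist2 86 180 380 100 330
```

```text
[521.1882907  447.21347037 257.62978314] [517.54533238 379.4812064  130.43358042] (np.float64(280.95920614408556), np.float64(236.96714197747815))
bbox (55, 66, 94, 114)
ell 280.95877838134766 223.45807647705078 (95.7999496459961, 114.96772766113281) diam mm [59.11347514 70.94097581] pt [517.63017414 388.8794779   86.        ]
```

View pics/wrist2.png

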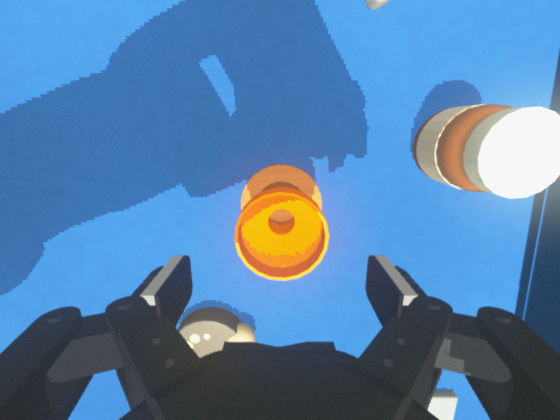

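The rim ellipse is centred at about (281.5,235.5), which puts the funnel at (517.6, 381), under the TCP. I'll go down and grip.

Request:
step_arm --commands '[[[0, 0.03, -0.7], 0], [[0, 0, -0.5], 0], [[0, 0, -0.28], 0], [[0, 0, 0], 0], [[0, 0, 0], 0]]'

```text
time_s: 3.95
eef_pos: [518.4, 381.6, 72.8]
ee_rot: [0.482, 0.519, 0.481, -0.516]
force: [-0.6, -0.4, -0.0]
grip_width: 1.0
```

Request:
step_arm --commands '[[[0, 0, 0], 0], [[0, 0, 0], 0], [[0, 0, 0], 0], [[0, 0, 0], 0], [[0, 0, 0], 0]]' --gripper 1 --force 25

```text
time_s: 4.45
eef_pos: [518.0, 381.5, 71.8]
ee_rot: [0.482, 0.518, 0.482, -0.517]
force: [0.0, -0.1, 5.4]
grip_width: 0.7
```

Request:
step_arm --commands '[[[0, 0, 0], 0], [[0, 0, 0], 0], [[0, 0, 0], 0], [[0, 0, 0], 0], [[0, 0, 0], 0]]'

```text
time_s: 4.95
eef_pos: [518.0, 381.5, 71.8]
ee_rot: [0.482, 0.518, 0.482, -0.517]
force: [-0.5, -1.3, 6.3]
grip_width: 0.7
```

Request:
step_arm --commands '[[[0, 0, 0.3], 0], [[0, 0, 0.5], 0], [[0, 0, 1], 0], [[0, 0, 1], 0], [[0, 0, 0], 0]]' --force 30

```text
time_s: 5.45
eef_pos: [519.1, 382.2, 189.3]
ee_rot: [0.483, 0.521, 0.481, -0.514]
force: [-0.1, 0.3, -1.5]
grip_width: 0.698
```

```bash
python3 - <<'E'
from rig import ctrl,capture,ticket
from h import *
d=snap(capture,'wrist','wrist3'); s=ctrl.sense(); print(s['eef_pos'],s['force'],s['grip_width'])
d=snap(capture,'scene','scene3')
cv2.imwrite('pics/scene3_z.png',cv2.resize(d['image'][120:320,200:480],None,fx=2.8,fy=2.8,interpolation=cv2.INTER_CUBIC))
E
```

```text
[518.08055792 381.72438196 185.91248918] [-0.39935868  0.54101657 -1.3157869 ] 0.6994513850662009
```

View pics/wrist3.png

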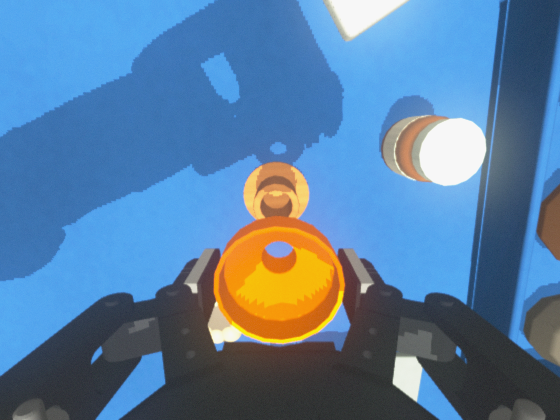

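View pics/scene3_z.png

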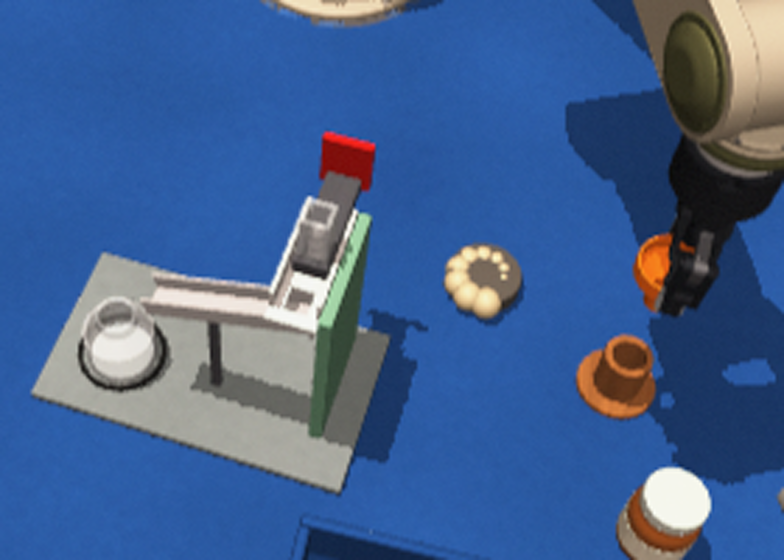

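Request:
step_arm --commands '[[[0, 0, 1], 0], [[0, 0, 1], 0], [[0, -0.3, 1], 0], [[0.15, -0.6, 0.6], 0], [[0.15, -0.9, 0], 0]]'

```text
time_s: 6.05
eef_pos: [529.6, 309.6, 328.8]
ee_rot: [0.483, 0.518, 0.482, -0.516]
force: [-0.7, -0.7, -1.0]
grip_width: 0.693
```

Request:
step_arm --commands '[[[0.15, -0.95, 0], 0], [[0.15, -0.95, 0], 0], [[0.15, -0.95, 0], 0], [[0.15, -0.95, 0], 0], [[0.15, -0.95, 0], 0]]'

```text
time_s: 6.55
eef_pos: [559.0, 117.7, 325.1]
ee_rot: [-0.481, -0.517, -0.483, 0.518]
force: [1.3, -0.2, -1.2]
grip_width: 0.698
```

Request:
step_arm --commands '[[[0.15, -0.95, 0], 0], [[0.15, -0.95, 0], 0], [[0.15, -0.95, 0], 0], [[0.15, -0.95, 0], 0], [[0.15, -0.95, 0], 0]]'

```text
time_s: 7.05
eef_pos: [589.1, -72.2, 325.0]
ee_rot: [-0.481, -0.517, -0.483, 0.518]
force: [0.2, 0.3, -1.5]
grip_width: 0.696
```

Request:
step_arm --commands '[[[0.15, -0.95, 0], 0], [[0.1, -0.9, 0], 0], [[0, -0.4, 0], 0], [[0, 0, 0], 0], [[0, 0, 0], 0]]'

```text
time_s: 7.55
eef_pos: [599.2, -159.9, 325.9]
ee_rot: [-0.481, -0.517, -0.483, 0.518]
force: [-1.2, 0.0, -0.7]
grip_width: 0.694
```

```bash
python3 - <<'E'
from rig import ctrl,capture,ticket
from h import *
d=snap(capture,'wrist','wrist4'); s=ctrl.sense(); print(s['eef_pos'],s['force'],s['grip_width'],d['origin'],proj(d,[604,-71.5,80]))
E
```

```text
[ 599.30920614 -159.43036638  326.32505657] [ 0.01823388 -0.0404367   0.41331913] 0.6979546271785854 [603.48933902 -91.88273745 456.73686051] (np.float64(277.904683263023), np.float64(108.74250555306797))
```

View pics/wrist4.png

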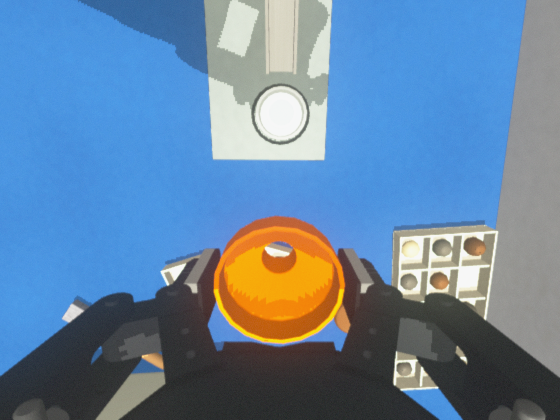

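The jar appears at about (280,113), with its ring and the base plate's end around it. I'll go lower for a closer look.

Request:
step_arm --commands '[[[0.1, 0, -1], 0], [[0, 0, -1], 0], [[0, 0, -0.9], 0], [[0, 0, -0.4], 0], [[0, 0, 0], 0]]'

```text
time_s: 8.1
eef_pos: [602.5, -158.9, 192.3]
ee_rot: [-0.481, -0.517, -0.484, 0.518]
force: [-0.7, -0.9, 0.1]
grip_width: 0.693
```

```bash
python3 - <<'E'
from rig import ctrl,capture,ticket
from h import *
d=snap(capture,'wrist','wrist5'); s=ctrl.sense(); print(s['eef_pos'],s['force'],s['grip_width'],d['origin'],proj(d,[604,-71.5,80]))
cv2.imwrite('pics/wrist5_z.png',cv2.resize(d['image'][0:200,180:400],None,fx=3,fy=3,interpolation=cv2.INTER_CUBIC))
E
```

```text
[ 603.28562688 -159.42780175  194.44869283] [-0.34981041 -0.65934464  0.56054868] 0.6997999277649102 [607.09155775 -90.99858424 323.12994472] (np.float64(273.9733316860634), np.float64(100.82916726793789))
```

View pics/wrist5_z.png

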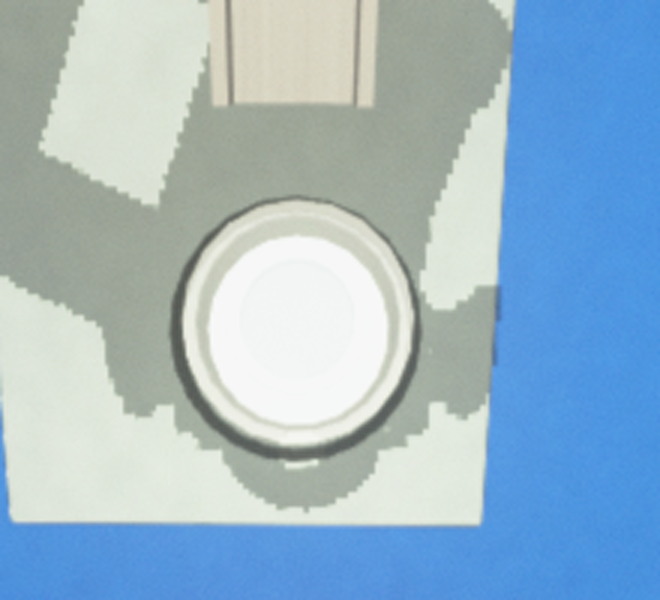

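```bash
python3 - <<'E'
from h import *
d=load('wrist5'); W=lambda a,b:((a+.5)/3-.5+180,(b+.5)/3-.5)
f=210/np.tan(np.radians(d['fov_y'])/2);print('f',f)
for nm,p,w,z in [('bore',(296,320),115,80),('white',(298,331),181,54),('pale outer',(299,321),232,40),('ring outer',(295,328),250,16),('ringin z16',(299,321),232,16),]:
    q=onz(d,*W(*p),z); print(nm,q.round(1),'diam',w/3/f*abs(d['origin'][2]-z))
a,b=onz(d,*W(210,106),124),onz(d,*W(376,106),124)
print('lip ends',a,b,'w',np.linalg.norm(a-b),'mid',(a+b)/2)
m=(a+b)/2; y=np.radians(-4.3); print('axis from lip', m[:2]+39*np.array([np.sin(y),-np.cos(y)]))
c1,c2=onz(d,*W(12,521),10),onz(d,*W(481,524),10); print('plate end',c1,c2,np.linalg.norm(c1-c2),'yaw',np.degrees(np.arctan2(*(c2-c1)[[1,0]])))
g=cv2.cvtColor(d['image'],cv2.COLOR_BGR2GRAY)[80:140,245:315]
g2=cv2.createCLAHE(8,(2,2)).apply(cv2.normalize(g.clip(215,255),None,0,255,cv2.NORM_MINMAX))
cv2.imwrite('pics/bore.png',cv2.resize(g2,None,fx=8,fy=8,interpolation=cv2.INTER_CUBIC))
E
```

```text
f 293.82843220605844
bore [607.1 -75.8  80. ] diam 31.71912651295604
white [607.5 -77.2  54. ] diam 55.26186333579858
pale outer [608.  -73.6  40. ] diam 74.51757553634681
ring outer [606.6 -74.3  16. ] diam 87.10580479839145
ringin z16 [608.1 -72.2  16. ] diam 80.83418685290725
lip ends [592.7051484  -36.65191976 124.        ] [626.03378541 -39.03496027 124.        ] w 33.41372363211468 mid [609.36946691 -37.84344001 124.        ]
axis from lip [606.44529656 -76.73366022]
plate end [ 501.09541387 -132.0242591    10.        ] [ 668.11009253 -144.78934242   10.        ] 167.50179174649273 yaw -4.370670902802724
```

View pics/bore.png

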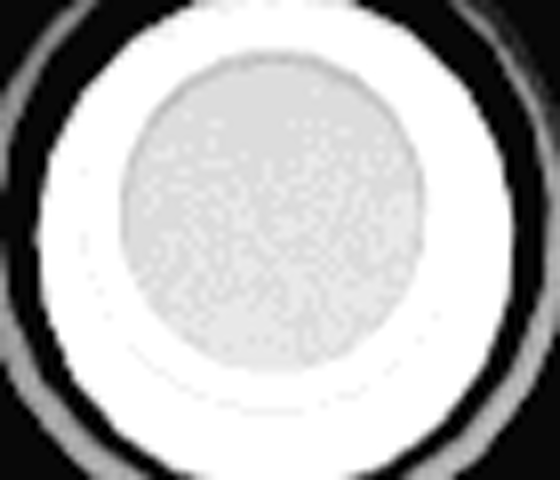

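```bash
python3 - <<'E'
from h import *
for n,tcp in (('wrist3',(518.08,381.72,185.91)),('wrist5',(603.29,-159.43,194.45))):
    d=load(n); hsv=cv2.cvtColor(d['image'],cv2.COLOR_BGR2HSV)
    m=cv2.inRange(hsv,(8,170,150),(32,255,255)); m[:215]=0; m[:, :205]=0; m[:,355:]=0; m[346:]=0
    c=max(cv2.findContours(m,0,1)[0],key=cv2.contourArea); print(n,cv2.boundingRect(c))
    cv2.imwrite(f'pics/{n}_f.png',cv2.resize(d['image'][205:355,200:360],None,fx=4,fy=4))
    for v in (278,281,284): print(v,onz(d,279.5,v,tcp[2]+14)-tcp)
    o,r=ray(d,279.5,343);o2,r2=ray(d,279.5,220)
    zt=tcp[2]+14; print('front/back rim',(onz(d,279.5,343,zt)-tcp).round(1),(onz(d,279.5,228,zt)-tcp).round(1))
    print(proj(d,np.array(tcp)+[0,0,14]),'front pix of r30',proj(d,np.array(tcp)+[-2.2,-30,14]),proj(d,np.array(tcp)+[2.2,30,14]))
E
```

```text
wrist3 (213, 216, 132, 127)
278 [ 0.70495128  2.03291745 14.        ]
281 [ 0.59692894  0.51652259 14.        ]
284 [ 0.48825051 -1.00908232 14.        ]
front/back rim [ -1.8 -33.   14. ] [ 2.4 26.  14. ]
(np.float64(278.277751810193), np.float64(282.10293506381163)) front pix of r30 (np.float64(278.2170154727492), np.float64(337.8310682242118)) (np.float64(278.34619472061854), np.float64(219.3036984518185))
wrist5 (213, 217, 132, 126)
278 [-0.66234925  5.26336812 14.        ]
281 [-0.76325911  3.81503903 14.        ]
284 [-0.86479029  2.35779226 14.        ]
front/back rim [ -3.  -28.2  14. ] [ 0.9 28.2 14. ]
(np.float64(281.8400495974112), np.float64(288.67280774661566)) front pix of r30 (np.float64(281.46665935540824), np.float64(346.06174177851904)) (np.float64(282.2635671247554), np.float64(223.57946382919124))
```

View pics/wrist5_f.png

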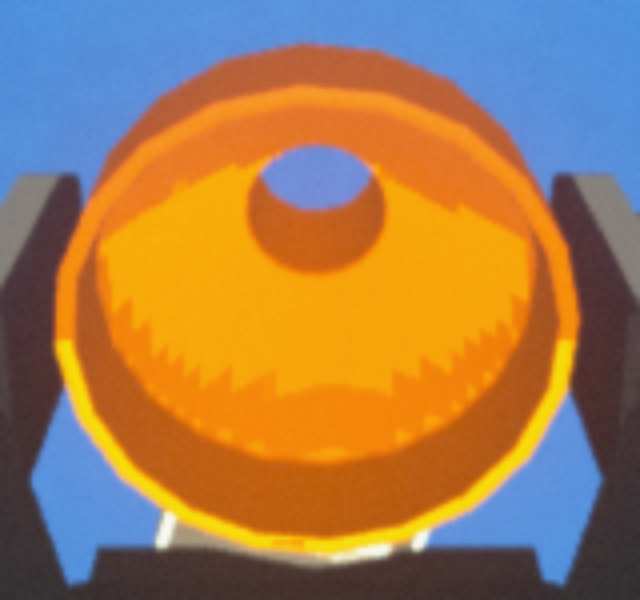

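Request:
step_arm --commands '[[[0.11, 0.7, 0], 0], [[0, 0.8, 0], 0], [[0, 0.56, -0.4], 0], [[0, 0, -0.7], 0], [[0, 0, 0], 0]]'

```text
time_s: 8.65
eef_pos: [606.9, -76.9, 149.3]
ee_rot: [-0.481, -0.517, -0.483, 0.518]
force: [-0.6, 0.2, -1.5]
grip_width: 0.698
```

Request:
step_arm --commands '[[[0, 0, 0], 0], [[0, 0, 0], 0]]'

```text
time_s: 8.85
eef_pos: [608.6, -78.9, 152.7]
ee_rot: [0.483, 0.518, 0.481, -0.517]
force: [-0.1, 0.1, -1.8]
grip_width: 0.699
```

```bash
python3 - <<'E'
from rig import ctrl,capture,ticket
from h import *
s=ctrl.sense(); print(s['eef_pos'],s['force'],s['grip_width'])
d=snap(capture,'scene','scene6')
cv2.imwrite('pics/scene6_z.png',cv2.resize(d['image'][170:290,180:340],None,fx=4.5,fy=4.5,interpolation=cv2.INTER_CUBIC))
d=snap(capture,'wrist','wrist6')
E
```

```text
[608.58098606 -78.9025222  152.74392122] [-0.14049445  0.09613442 -1.779041  ] 0.6987580001125923
```

View pics/scene6_z.png

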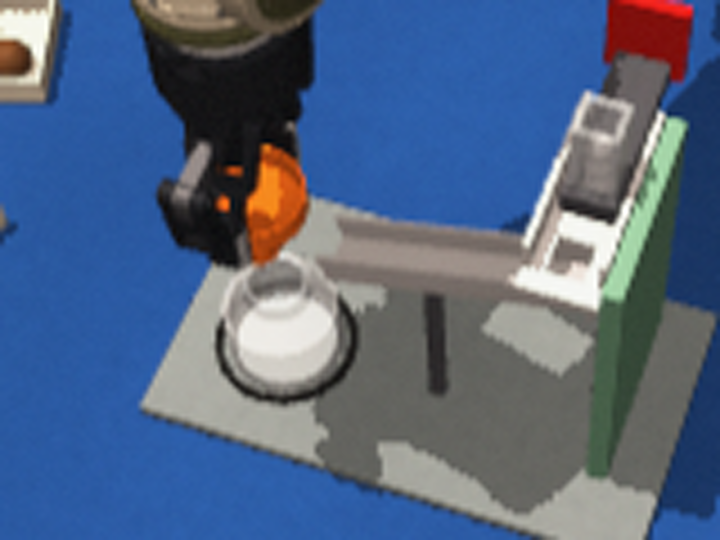

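View pics/wrist6.png

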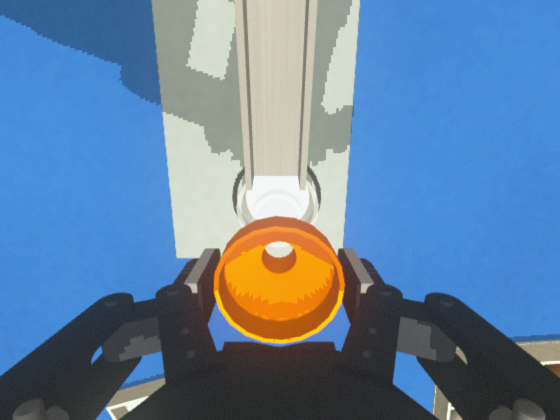

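```bash
python3 - <<'E'
from h import *
d=load('wrist6'); print(d['origin']-np.array([608.58,-78.90,152.74]))
a,b=onz(d,245,188,124),onz(d,308,188,124); print('lip',a,b,np.linalg.norm(a-b))
for z in(160,167): print('rim',onz(d,279.3,284.7,z))
cv2.imwrite('pics/w6z.png',cv2.resize(d['image'][150:250,210:350],None,fx=5,fy=5,interpolation=cv2.INTER_CUBIC))
d=load('wrist4'); print(d['origin']-np.array([599.31,-159.43,326.3]))
cv2.imwrite('pics/w4z.png',cv2.resize(d['image'][60:180,200:340],None,fx=5,fy=5,interpolation=cv2.INTER_CUBIC))
for n,t in(('wrist2',(517.55,379.48,130.43)),('wrist5',(603.29,-159.43,194.45)),('wrist3',(518.08,381.72,185.91))):
    d=load(n); print(n,np.array(d['origin'])-t)
E
```

```text
[  3.6733499   68.24246255 130.44482651]
lip [591.98689902 -42.40301209 124.        ] [626.66865749 -44.95389549 124.        ] 34.7754421547042
rim [607.84744816 -82.49554254 160.        ]
rim [608.09781432 -78.41333494 167.        ]
[  4.17933902  67.54726255 130.43686051]
wrist2 [  3.6382907   67.73347037 127.19978314]
wrist5 [  3.80155775  68.43141576 128.67994472]
wrist3 [  3.84171966  68.01353163 134.51110392]
```

View pics/w6z.png

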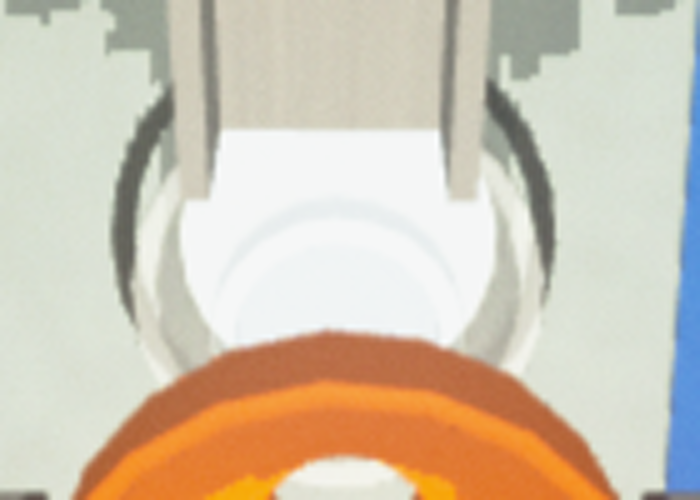

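View pics/w4z.png

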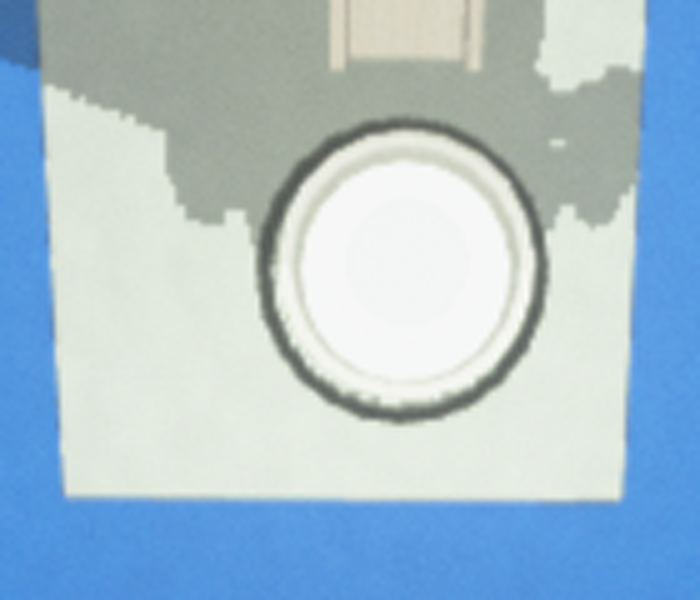

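```bash
python3 - <<'E'
from h import *
yw=np.radians(-4.35); ax=np.array([np.cos(yw),np.sin(yw)]); ay=np.array([-np.sin(yw),np.cos(yw)])
def go(n,wl,wr,fl,fr):
    d=load(n); 
    for z,(p,q) in ((140,(wl,wr)),(124,(fl,fr))):
        a,b=onz(d,*p,z),onz(d,*q,z); m=(a+b)[:2]/2; print(n,z,'w',round(np.linalg.norm(a-b),1),'mid',m.round(1),'axis',(m-39*ay).round(1))
go('wrist6',(244.8,189.6),(307.6,189.6),(253.2,175.6),(298.8,175.6))
T5=lambda a,b:((a+.5)/3-.5+180,(b+.5)/3-.5)
go('wrist5',T5(210,106),T5(376,106),T5(230,103),T5(356,103))
T4=lambda a,b:((a+.5)/5-.5+200,(b+.5)/5-.5+60)
go('wrist4',T4(330,71),T4(483,70),T4(348,59),T4(466,59))
d=load('wrist4'); print('bore w4',onz(d,*T4(408,262),80),'ring',onz(d,*T4(403,271),16),'plate end',onz(d,*T4(64,496),10),onz(d,*T4(622,499),10))
d=load('wrist6'); 
for z in (75,80): print('bore back w6',onz(d,210+337/5,150+240/5,z), 'w',205/5/293.8)
d=load('wrist5'); print('plate end mid->nest? ')
for n,tcp in (('wrist4',(326.3)),('wrist5',194.4),('wrist6',152.7),('wrist3',185.9)):
    d=load(n); print(n,'rim@+14',onz(d,279.3,284.7,tcp+14)[:2], 'by cam z-116.5',onz(d,279.3,284.7,d['origin'][2]-116.5)[:2])
E
```

```text
wrist6 140 w 31.2 mid [609.4 -41.2] axis [606.5 -80. ]
wrist6 124 w 24.9 mid [609.6 -36.8] axis [606.6 -75.7]
wrist5 140 w 30.7 mid [609.2 -42.1] axis [606.2 -81. ]
wrist5 124 w 25.3 mid [609.4 -37.3] axis [606.5 -76.2]
wrist4 140 w 30.3 mid [609.3 -42.1] axis [606.3 -81. ]
wrist4 124 w 24.5 mid [609.8 -37.4] axis [606.9 -76.3]
bore w4 [607.73461075 -75.54336127  80.        ] ring [606.86164133 -75.10397101  16.        ] plate end [ 500.42810799 -131.98559457   10.        ] [ 668.19288234 -144.94035238   10.        ]
bore back w6 [608.51889247 -61.29566106  75.        ] w 0.13955071477195372
bore back w6 [608.60858338 -60.07947916  80.        ] w 0.13955071477195372
plate end mid->nest? 
wrist4 rim@+14 [ 598.90940675 -159.48329299] by cam z-116.5 [ 598.90692322 -159.51995032]
wrist5 rim@+14 [ 602.31216517 -157.43651216] by cam z-116.5 [ 602.23842863 -158.4615175 ]
wrist6 rim@+14 [608.08708434 -78.58828669] by cam z-116.5 [608.08654164 -78.59713545]
wrist3 rim@+14 [518.45111483 380.35496387] by cam z-116.5 [518.56690918 382.66973217]
```

```bash
python3 - <<'E'
from h import *
d=load('scene6'); im=cv2.resize(d['image'][170:290,180:340],None,fx=4.5,fy=4.5,interpolation=cv2.INTER_CUBIC)
def circ(c,r,col):
    t=np.linspace(0,2*np.pi,60); P=np.array([proj(d,[c[0]+r*np.cos(a),c[1]+r*np.sin(a),c[2]]) for a in t])
    cv2.polylines(im,[((P-[180,170]+.5)*4.5-.5).astype(int)],True,col,1)
circ((607,-75.8,80),19,(0,255,0)); circ((607,-75.8,54),34,(0,255,0))
circ((608,-78.6,167),30,(255,255,0)); circ((608,-78.6,151),30,(255,255,0)); circ((608,-78.6,113),12,(255,0,255))
cv2.imwrite('pics/s6o.png',im)
E
```

```text
(no output)
```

View pics/s6o.png

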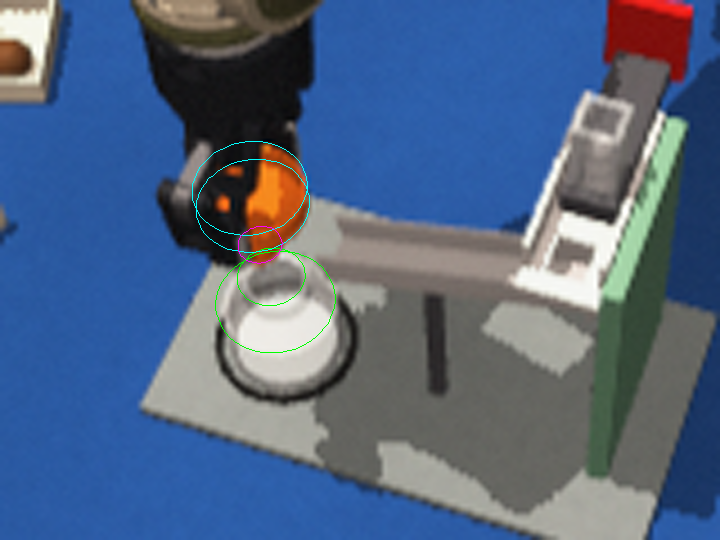

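Request:
step_arm --commands '[[[-0.025, 0.1, 0], 0], [[0, 0, -0.4], 0], [[0, 0, -0.25], 0], [[0, 0, 0], 0], [[0, 0, 0], 0]]'

```text
time_s: 9.45
eef_pos: [606.8, -74.4, 124.8]
ee_rot: [0.482, 0.518, 0.482, -0.518]
force: [1.1, -0.4, -0.8]
grip_width: 0.698
```

```bash
cat > look.py <<'E'
from rig import ctrl,capture,ticket
from h import *
import sys
k=sys.argv[1]; s=ctrl.sense(); e=s['eef_pos']; print(e,s['force'],s['wrist_torque'],s['grip_width'],s['time_s'])
d=snap(capture,'scene','scene'+k)
im=cv2.resize(d['image'][170:290,180:340],None,fx=4.5,fy=4.5,interpolation=cv2.INTER_CUBIC)
cv2.imwrite(f'pics/scene{k}_z.png',im)
d=snap(capture,'wrist','wrist'+k)
cv2.imwrite(f'pics/wrist{k}_z.png',cv2.resize(d['image'][150:350,200:360],None,fx=3,fy=3,interpolation=cv2.INTER_CUBIC))
E
python3 look.py 7
```

```text
[606.84476702 -74.38556405 124.82366316] [ 1.05090699 -0.37444485 -0.77063319] [-0.01561725 -0.02384647  0.00561262] 0.6982877798539295 9.45
```

View pics/scene7_z.png

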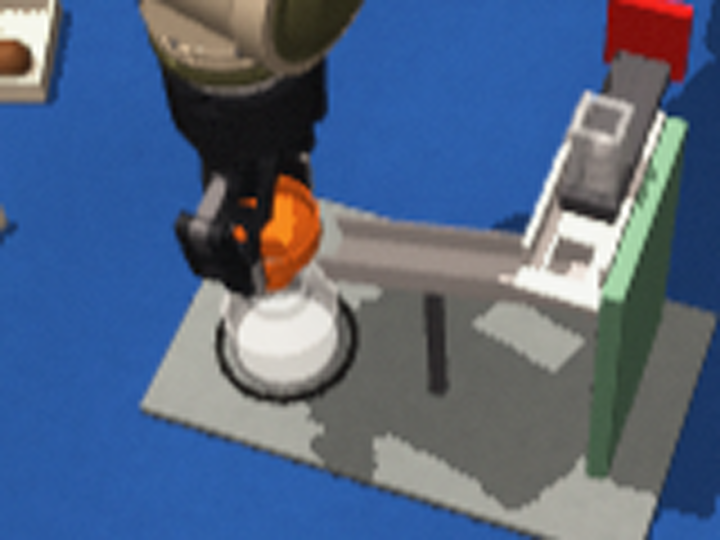

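View pics/wrist7_z.png

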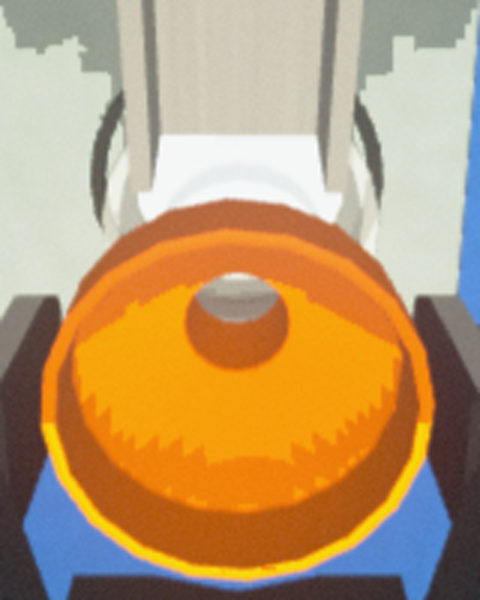

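```bash
python3 - <<'E'
from h import *
d=load('wrist7'); W=lambda a,b:((a+.5)/3-.5+200,(b+.5)/3-.5+150)
print(np.array(d['origin']))
print('neck back z80',onz(d,*W(240,163),80),'lip floor',onz(d,*W(240,135),124),'walls',onz(d,*W(240,192),140))
for z in(134,139): print('rim',z,onz(d,*W(238,405),z))
d=load('scene7'); im=cv2.resize(d['image'][170:290,180:340],None,fx=4.5,fy=4.5,interpolation=cv2.INTER_CUBIC)
def circ(c,r,col):
    t=np.linspace(0,2*np.pi,60); P=np.array([proj(d,[c[0]+r*np.cos(a),c[1]+r*np.sin(a),c[2]]) for a in t])
    cv2.polylines(im,[((P-[180,170]+.5)*4.5-.5).astype(int)],True,col,1)
circ((607,-73,80),19,(0,255,0)); circ((607,-73,54),34,(0,255,0))
circ((607,-74.5,139),30,(255,255,0)); circ((607,-74.5,123),30,(255,255,0)); circ((607,-74.5,85),12,(255,0,255))
cv2.imwrite('pics/s7o.png',im[80:420,120:420].repeat(2,0).repeat(2,1)[:600])
E
```

```text
[611.04370396  -6.28906091 255.87330278]
neck back z80 [608.65165536 -52.84889001  80.        ] lip floor [609.56603095 -36.7694328  124.        ] walls [609.17492636 -41.07127994 140.        ]
rim 134 [606.31817876 -77.22439155 134.        ]
rim 139 [606.51204916 -74.31418361 139.        ]
```

View pics/s7o.png

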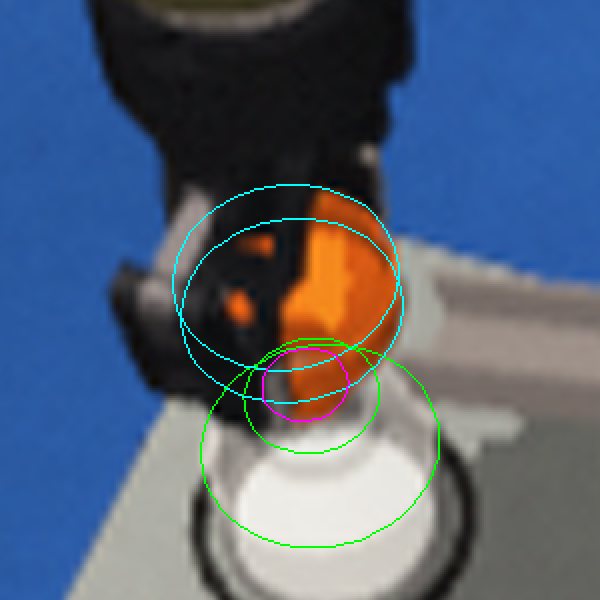

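Request:
step_arm --commands '[[[0, 0, -0.1], 0], [[0, 0, -0.1], 0], [[0, 0, -0.1], 0], [[0, 0, 0], 0]]'

```text
time_s: 9.95
eef_pos: [606.6, -74.3, 111.9]
ee_rot: [-0.482, -0.517, -0.482, 0.518]
force: [-0.7, -0.2, -0.6]
grip_width: 0.701
```

Request:
step_arm --commands '[[[0, 0, -0.1], 0], [[0, 0, -0.05], 0], [[0, 0, 0], 0]]'

```text
time_s: 10.25
eef_pos: [606.6, -74.3, 106.2]
ee_rot: [-0.482, -0.517, -0.482, 0.518]
force: [0.4, 0.1, -1.1]
grip_width: 0.692
```

Request:
step_arm --commands '[[[0, 0, -0.05], 0], [[0, 0, -0.05], 0], [[0, 0, -0.05], 0], [[0, 0, 0], 0]]'

```text
time_s: 10.65
eef_pos: [606.7, -74.3, 100.3]
ee_rot: [-0.482, -0.518, -0.482, 0.518]
force: [0.5, 0.1, -1.0]
grip_width: 0.696
```

Request:
step_arm --commands '[[[0, 0, -0.03], 0], [[0, 0, 0], 0]]'

```text
time_s: 10.85
eef_pos: [606.9, -74.3, 99.6]
ee_rot: [0.482, 0.518, 0.482, -0.517]
force: [0.7, 0.4, 1.8]
grip_width: 0.693
```

Request:
step_arm --commands '[[[0, 0, -0.03], 0], [[0, 0, 0], 0]]'

```text
time_s: 11.05
eef_pos: [607.2, -74.2, 99.0]
ee_rot: [0.482, 0.518, 0.481, -0.517]
force: [0.8, 1.6, 6.5]
grip_width: 0.699
```

```bash
python3 look.py 8
```

```text
[607.22386994 -74.20438784  99.03415532] [0.80287685 1.58945546 6.50020669] [ 0.27047674  0.06477385 -0.02866692] 0.6988264817694906 11.05
```

View pics/scene8_z.png

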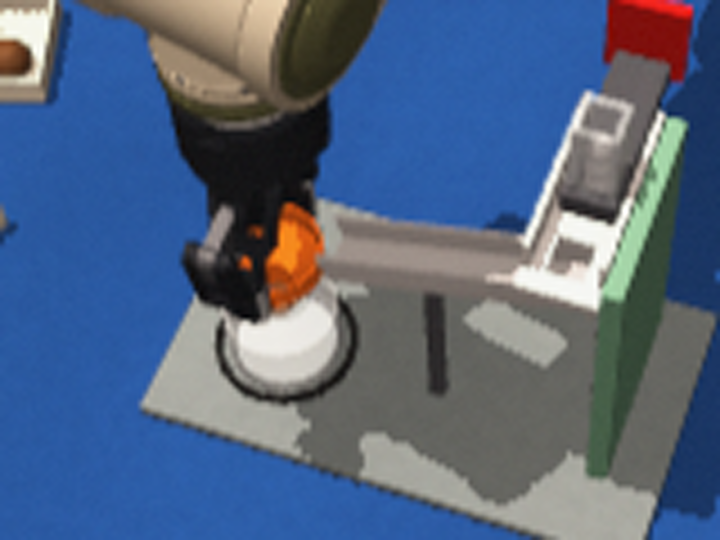

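View pics/wrist8.png

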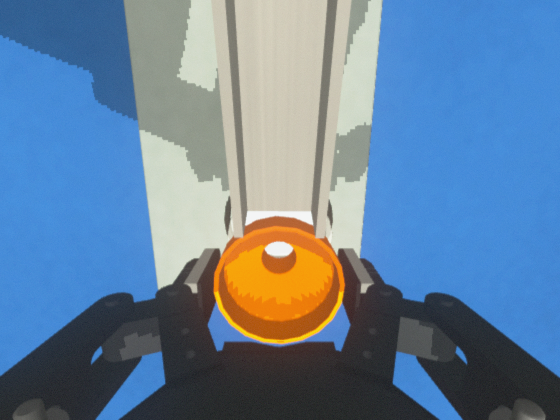

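Request:
step_arm --commands '[[[0, 0.03, 0], 0], [[0, 0, 0], 0]]'

```text
time_s: 11.35
eef_pos: [607.2, -73.3, 98.7]
ee_rot: [0.482, 0.518, 0.481, -0.517]
force: [1.7, 0.1, 4.3]
grip_width: 0.696
```

Request:
step_arm --commands '[[[0, 0.02, -0.02], 0], [[0, 0, 0], 0]]'

```text
time_s: 11.55
eef_pos: [607.4, -72.9, 98.3]
ee_rot: [0.483, 0.518, 0.481, -0.517]
force: [1.2, -1.8, 7.1]
grip_width: 0.699
```

Lateral force is near zero at y ≈ -73.3, so the funnel is seated. I'll open gently.

Request:
step_arm --commands '[[[0, -0.01, 0], 0], [[0, 0, 0], 0], [[0, 0, 0], 0], [[0, 0, 0], 0], [[0, 0, 0], 0]]' --gripper -0.6

```text
time_s: 12.05
eef_pos: [606.6, -72.7, 97.2]
ee_rot: [-0.482, -0.517, -0.482, 0.518]
force: [-0.7, 0.7, -0.1]
grip_width: 0.8
```

Request:
step_arm --commands '[[[0, 0, 0], 0], [[0, 0, 0], 0], [[0, 0, 0], 0]]' --gripper -1

```text
time_s: 12.35
eef_pos: [606.8, -72.8, 97.3]
ee_rot: [0.482, 0.518, 0.482, -0.518]
force: [0.3, -0.3, 0.3]
grip_width: 0.996
```

```bash
python3 look.py 9
```

```text
[606.7510305  -72.77617938  97.33462802] [ 0.31696422 -0.26099817  0.31555477] [-0.01073104 -0.00055454  0.04379035] 0.9955381082458964 12.35
```

View pics/scene9_z.png

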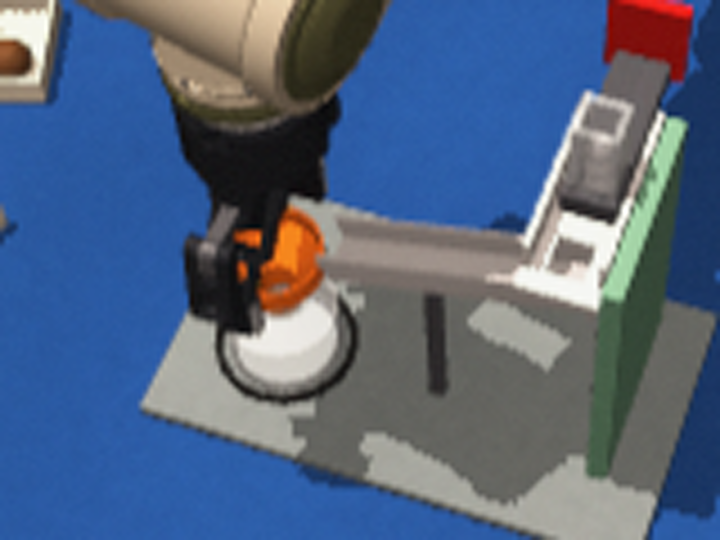

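View pics/wrist9.png

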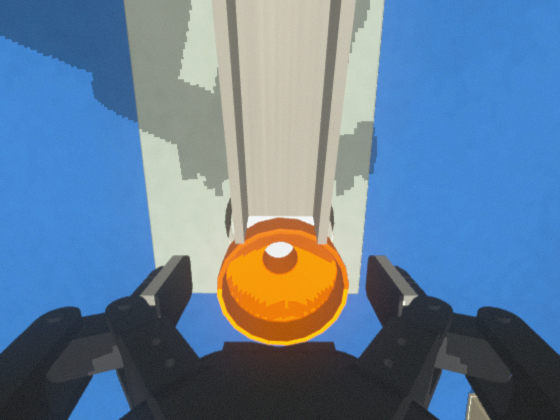

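Request:
step_arm --commands '[[[0, 0, 0.4], 0], [[0, 0, 0.8], 0], [[0, -0.7, 1], 0], [[0, -1, 1], 0], [[0, -0.5, 0], 0]]'

```text
time_s: 12.95
eef_pos: [608.1, -158.8, 226.2]
ee_rot: [0.485, 0.519, 0.478, -0.517]
force: [0.0, -0.3, 0.5]
grip_width: 1.001
```

Request:
step_arm --commands '[[[0, 0, 0], 0], [[0, 0, 0], 0]]'

```text
time_s: 13.15
eef_pos: [606.3, -155.8, 219.4]
ee_rot: [-0.481, -0.517, -0.483, 0.518]
force: [-0.3, 0.6, -0.6]
grip_width: 0.998
```

```bash
python3 look.py 10
```

```text
[ 606.33381023 -155.75760415  219.35290517] [-0.25832073  0.59364804 -0.57876176] [ 0.01571169 -0.01659997 -0.01367298] 0.9979838687575526 13.15
```

View pics/scene10_z.png

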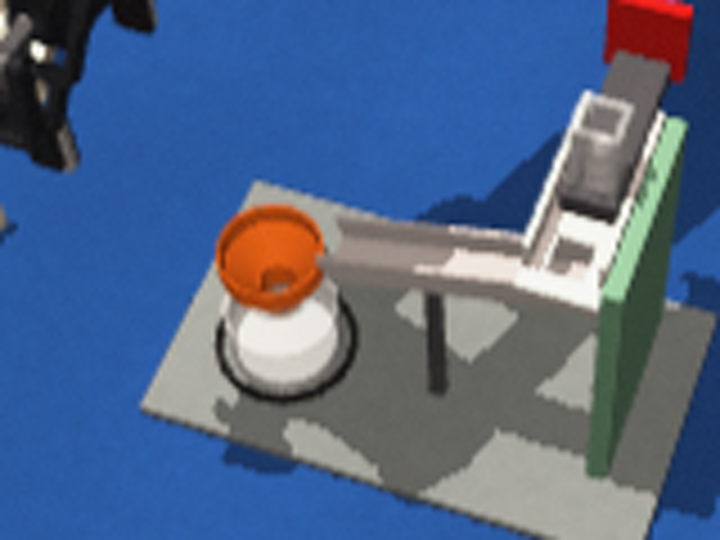

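View pics/wrist10.png

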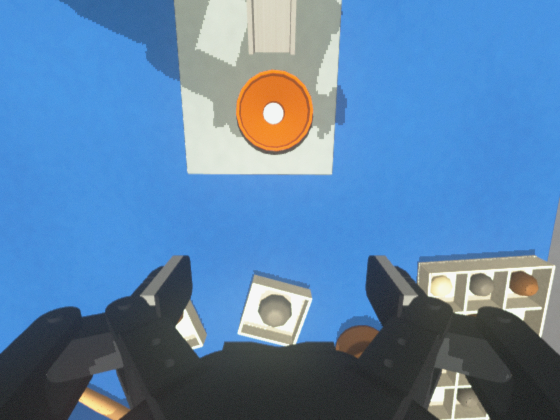

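The funnel sits concentric in the jar, with its hole at (273,113) and rim centre at (274,111). Next is the paddle: close the fingers, turn 90°, and come around to the -x side.

Request:
step_arm --commands '[[[-0.9, 0, 0.3], 0.0455], [[-0.9, 0, 0.3], 0.0455], [[-0.9, 0, 0.3], 0.0455], [[-0.9, 0.3, 0.3], 0.0455], [[-0.9, 0.6, 0.3], 0.0455]]' --gripper 1

```text
time_s: 13.75
eef_pos: [425.2, -119.4, 280.4]
ee_rot: [0.633, 0.315, 0.634, -0.315]
force: [0.3, -0.2, 1.1]
grip_width: 0.144
```

Request:
step_arm --commands '[[[0, 0.9, 0], 0.0455], [[0, 0.9, 0], 0.0455], [[0, 0.9, 0], 0.0455], [[0, 0.9, 0], 0.0455], [[0, 0.9, 0], 0.0455]]'

```text
time_s: 14.25
eef_pos: [426.0, 62.1, 280.3]
ee_rot: [0.703, 0.073, 0.704, -0.073]
force: [0.2, -0.3, -0.7]
grip_width: 0.003
```

Request:
step_arm --commands '[[[0, 0.6, 0], 0.0455], [[0, 0.5, 0], 0], [[0, 0, 0], 0], [[0, 0, 0], 0]]'

```text
time_s: 14.65
eef_pos: [426.4, 104.2, 280.3]
ee_rot: [0.706, 0.024, 0.707, -0.024]
force: [0.1, -0.4, -0.4]
grip_width: -0.001
```

```bash
python3 - <<'E'
from rig import ctrl,capture,ticket
from h import *
d=snap(capture,'wrist','wrist11'); s=ctrl.sense(); print(s['eef_pos'],s['grip_width'],s['joints'],d['origin'],proj(d,[492,104.5,242]))
M=R.from_quat(np.array(s['ee_rot'])[[1,2,3,0]]).as_matrix(); print(M.round(3))
E
```

```text
[426.53145504 103.72473752 280.4291682 ] 0.0008208090999848012 [-2.94768526e-02  9.24481168e-02  1.66894118e+00 -2.05655765e-04
  1.38078655e+00 -1.53062085e+00] [357.15070982 108.52385039 411.13478834] (np.float64(286.50898590142776), np.float64(332.29474156600185))
[[-0.001  0.07   0.998]
 [-0.     0.998 -0.07 ]
 [-1.    -0.    -0.001]]
```

View pics/wrist11.png

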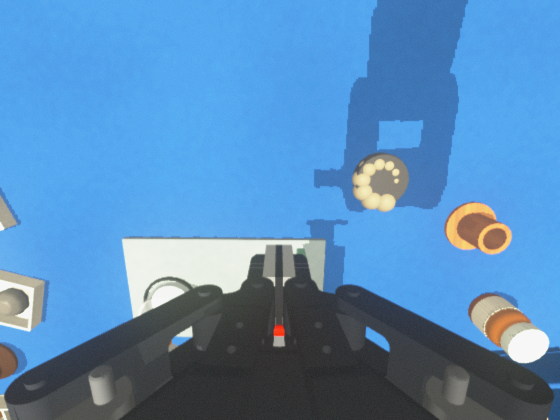

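Request:
step_arm --commands '[[[0, 0, -0.8], 0], [[0, 0, -0.8], 0], [[0.3, 0.02, -0.05], 0], [[0, 0, 0], 0]]'

```text
time_s: 15.1
eef_pos: [440.2, 104.1, 215.3]
ee_rot: [0.707, 0.025, 0.707, -0.025]
force: [0.7, -0.4, -0.1]
grip_width: -0.005
```

```bash
python3 - <<'E'
from rig import ctrl,capture,ticket
from h import *
s=ctrl.sense(); print(s['eef_pos'],s['force'])
d=snap(capture,'scene','scene12')
cv2.imwrite('pics/scene12_z.png',cv2.resize(d['image'][100:280,220:400],None,fx=3.3,fy=3.3,interpolation=cv2.INTER_CUBIC))
E
```

```text
[440.21169109 104.07295803 215.26267491] [ 0.67964197 -0.42592007 -0.06799771]
```

View pics/scene12_z.png

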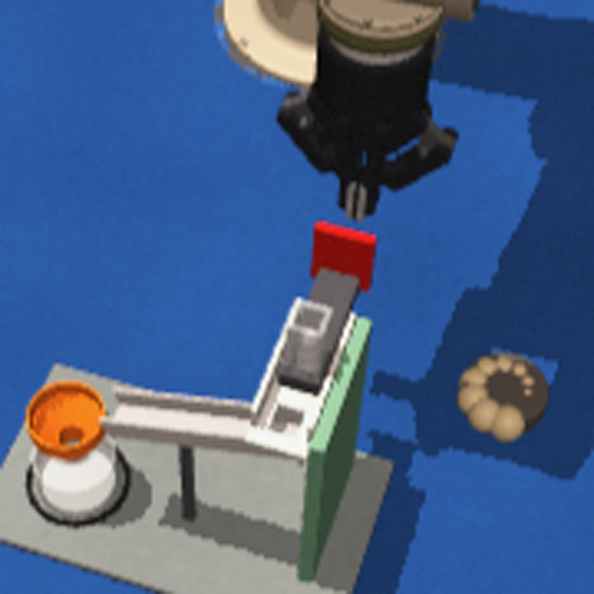

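Request:
step_arm --commands '[[[0.35, -0.02, 0], 0], [[0.3, -0.02, 0], 0], [[0.1, 0, 0], 0], [[0, 0, 0], 0]]'

```text
time_s: 15.55
eef_pos: [469.3, 103.0, 215.6]
ee_rot: [0.707, 0.025, 0.706, -0.025]
force: [0.7, 0.1, -0.1]
grip_width: -0.002
```

Request:
step_arm --commands '[[[0.2, -0.02, 0], 0], [[0.2, -0.01, 0], 0], [[0, 0, 0], 0]]'

```text
time_s: 15.85
eef_pos: [485.3, 101.7, 214.9]
ee_rot: [0.707, 0.025, 0.707, -0.025]
force: [-1.8, -0.5, 1.7]
grip_width: 0.001
```

Request:
step_arm --commands '[[[0.25, -0.02, 0], 0], [[0.25, -0.02, 0], 0], [[0.2, -0.02, 0], 0], [[0, 0, 0], 0]]'

```text
time_s: 16.25
eef_pos: [512.8, 99.6, 214.7]
ee_rot: [0.706, 0.025, 0.707, -0.025]
force: [-3.1, 0.7, 2.4]
grip_width: -0.002
```

Request:
step_arm --commands '[[[0.1, -0.01, 0], 0], [[0, 0, 0], 0]]'

```text
time_s: 16.45
eef_pos: [516.1, 99.4, 214.7]
ee_rot: [0.706, 0.025, 0.707, -0.024]
force: [-8.2, 0.9, 3.0]
grip_width: -0.002
```

Request:
step_arm --commands '[[[0.06, 0, 0], 0], [[0, 0, 0], 0]]'

```text
time_s: 16.65
eef_pos: [517.7, 99.3, 214.7]
ee_rot: [0.705, 0.024, 0.708, -0.025]
force: [-11.8, 0.2, 6.0]
grip_width: 0.002
```

Request:
step_arm --commands '[[[0.05, 0, 0], 0], [[0, 0, 0], 0]]'

```text
time_s: 16.85
eef_pos: [517.8, 99.3, 214.7]
ee_rot: [0.703, 0.024, 0.71, -0.025]
force: [-25.0, -2.2, 12.7]
grip_width: -0.001
```

Hard stop reached: 25 N with no further travel. I'll withdraw along the same line.

Request:
step_arm --commands '[[[-0.05, 0, 0], 0], [[-0.3, 0.02, 0], 0], [[-0.5, 0.04, 0], 0], [[-0.6, 0.04, 0], 0], [[-0.6, 0.02, 0], 0]]'

```text
time_s: 17.35
eef_pos: [438.4, 104.0, 214.6]
ee_rot: [0.707, 0.025, 0.707, -0.025]
force: [-0.4, -0.4, 0.8]
grip_width: 0.001
```

Request:
step_arm --commands '[[[-0.3, 0, 0.5], 0], [[0, 0, 0.5], 0], [[0, 0, 0], 0], [[0, 0, 0], 0], [[0, 0, 0], 0]]'

```text
time_s: 17.85
eef_pos: [426.9, 103.9, 253.7]
ee_rot: [0.706, 0.025, 0.707, -0.025]
force: [0.0, -0.0, -0.1]
grip_width: -0.001
```

```bash
python3 - <<'E'
from rig import ctrl,capture,ticket
from h import *
s=ctrl.sense(); print(s['eef_pos'],s['force'])
d=snap(capture,'scene','scene13')
cv2.imwrite('pics/scene13_z.png',cv2.resize(d['image'][100:280,220:400],None,fx=3.3,fy=3.3,interpolation=cv2.INTER_CUBIC))
cv2.imwrite('pics/jar13.png',cv2.resize(np.hstack([load('scene12')['image'][205:265,220:280],d['image'][205:265,220:280]]),None,fx=6,fy=6,interpolation=cv2.INTER_CUBIC))
E
```

```text
[426.94333557 103.88494003 253.6801961 ] [ 0.01839466 -0.03096821 -0.08528726]
```

View pics/scene13_z.png

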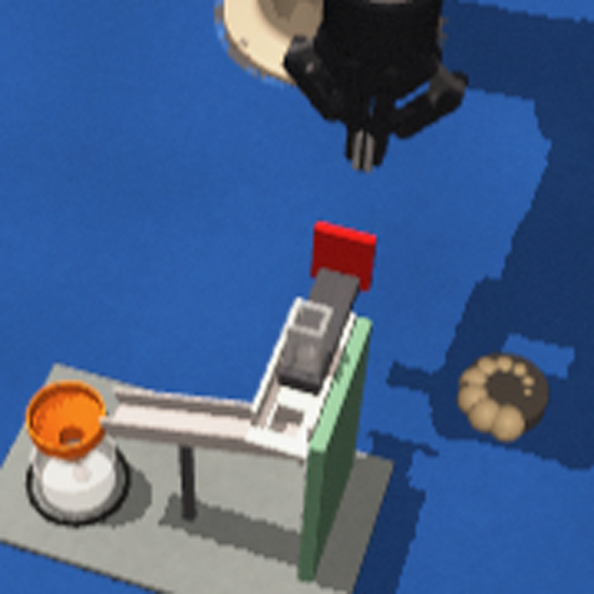

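View pics/jar13.png

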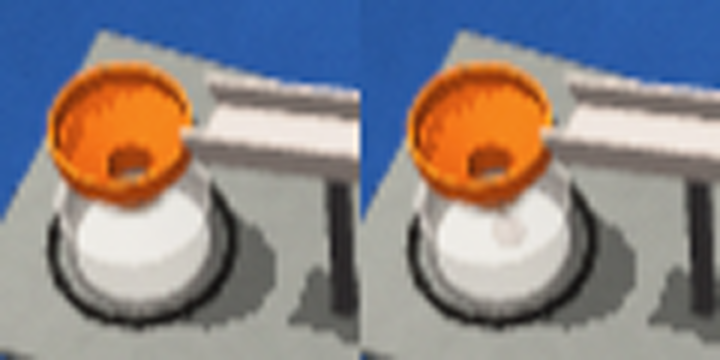

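A faint ball has appeared in the jar in the right-hand picture at (510,230), and the paddle is back out. I'll let it settle and check once more.

Request:
step_arm --commands '[[[0, 0, 0], 0], [[0, 0, 0], 0], [[0, 0, 0], 0], [[0, 0, 0], 0], [[0, 0, 0], 0]]'

```text
time_s: 18.4
eef_pos: [427.1, 103.9, 254.7]
ee_rot: [0.707, 0.025, 0.707, -0.025]
force: [0.9, 0.1, -0.7]
grip_width: 0.0
```

Request:
step_arm --commands '[[[0, 0, 0], 0], [[0, 0, 0], 0], [[0, 0, 0], 0], [[0, 0, 0], 0], [[0, 0, 0], 0]]'

```text
time_s: 18.9
eef_pos: [427.2, 103.9, 254.7]
ee_rot: [0.707, 0.025, 0.707, -0.025]
force: [1.3, 0.3, -1.2]
grip_width: -0.002
```

```bash
python3 - <<'E'
from rig import ctrl,capture,ticket
from h import *
d=snap(capture,'scene','scene14'); a=load('scene12')['image']
crop=lambda i:cv2.resize(i[160:265,220:340],None,fx=3.3,fy=3.3,interpolation=cv2.INTER_CUBIC)
cv2.imwrite('pics/s14.png',np.hstack([crop(a),crop(d['image'])]))
def red(i):
    h=cv2.cvtColor(i,cv2.COLOR_BGR2HSV); m=cv2.inRange(h,(0,190,90),(3,255,255))|cv2.inRange(h,(174,190,90),(180,255,255)); n,l,s,c=cv2.connectedComponentsWithStats(m); return c[1+s[1:,4].argmax()]
print('paddle',red(a),red(d['image'])); 
df=cv2.absdiff(a,d['image']).max(2)[205:265,220:280]; ys,xs=np.nonzero(df>12); print('jar diff',len(xs),xs.mean()+220,ys.mean()+205)
o=onz(d,xs.mean()+220,ys.mean()+205,19); print(o)
e=cv2.absdiff(load('scene13')['image'],d['image']).max(2)[150:265,220:340]; print('motion since 13',(e>12).sum())
E
```

```text
paddle [323.80876494 175.86454183] [323.792 175.888]
jar diff 62 241.3709677419355 235.69354838709677
[584.42537693 -85.238687    19.        ]
motion since 13 13
```

View pics/s14.png

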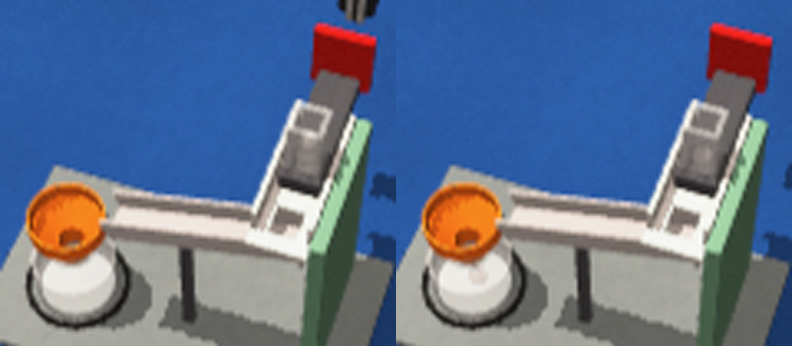

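```bash
python3 -c "
from rig import ctrl,capture,ticket
print(ticket.finish_job())"
```

```text
the job is handed in; nothing more can be done
None
```

The funnel is seated in the jar's neck and one steel ball is in the jar. I handed the job in at about 19 s of the 61 s allowed, and it reported no verdict.

**Funnel:** I gripped it across the rim band and lowered it into the neck until it met the rim with 4–7 N and almost no sideways force, then let go. Afterwards the wrist picture showed it upright and concentric, with the hole within about 2 px of the rim's centre.

**Paddle:** I pushed it once with the closed fingers to the hard stop (25 N, no further travel) and withdrew. In the last picture it is within 0.1 px of where it was before the push.

**Last checks, by scene camera:**
- A single faint ball shows in the jar, and the magazine level has gone down.
- The jar, funnel and dispenser were still, and the robot stood clear of everything.
- I did not measure the bystanders at the end. The arm stayed clear of them and no contact force showed.

**Checks that disagreed:**
- The jar's y position differed by about 4–5 mm between the top and scene cameras (-71 to -72) and the wrist camera (-76). I settled it by the contact forces while seating the funnel, at y of about -73.
- A rough position for the ball, taken from the change between two pictures, came out about 25 mm off the jar's axis. I put that down to changed pixels outside the ball and relied on the picture itself, where the ball is clearly inside the jar.

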